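# Level the pastry board on the hob with its slot key

## Task

The pastry board standing over the hob slopes: lay the spirit level flat on it, running the board's long way, press it down onto the wood and let it go. Then take the slot key from its wooden block, push its blade right down into the slot of the board's screw foot and turn the foot until the level's bubble sits centrally between its two lines. Finish there without letting go: key gripped, still pressed firmly down into the slot and the bubble central, so that the lock ring underneath can be tightened; do not shove the board about or disturb the mug, timer and lemon.

Things in the scene. Friction and masses are not known exactly. Their poses are not given: they have to be found in the camera images.
- board: pale wooden pastry board, loose, about 2 kg, flat top 220 mm (x) x 300 mm (y) at 50 mm height; a lip 20 mm thick rises 16 mm above the top along its far edge (x = 110 to 130 mm). Origin: on the hob under the middle of the top; z up. Feet touch the hob at y = -115 mm, x = +-80 mm (two fixed feet) and at y = +115 mm, x = 0 (screw foot), so it slopes along y.
- board_top (a point): the middle of the board's top face, axes like the board's (x across its depth, away from the robot when the board is square; y along its length, towards the screw foot).
- slot (a point): centre of the slot's mouth in the round steel head, 39 mm across, of the screw foot, set in a brass bush about flush with the board's top. x runs along the slot, z up along the screw. Slot 6 mm wide (9 mm at its rounded mouth), 10 mm deep, right across the head.
- foot_screw: the screw foot; origin on its axis, 49 mm below the slot's mouth. That end of the board starts too low: turning clockwise from above lifts it, 12 mm a turn (coarse thread), by some 0.5 to 1.4 rad in all; the head keeps its height above the hob. Takes 0.06 N m to turn, stays where left. Its pad does not turn.
- level: small spirit level, loose, 0.28 kg: aluminium bar 170 mm long (x), 24 mm wide (y), 40 mm high, black end caps, lying on its base. Origin: centre of the underside, z up. The middle 66 mm is a window with cheeks only 26 mm high, in which the vial lies along x, its top 33 mm above the origin.
- bubble (a point): the middle of the pale, 16 mm long bubble in the vial; central when its x in the level's frame is 0, between the two black lines 22 mm apart; it goes at most 16 mm either way. It lies towards the higher end, 1.5 mm off centre for each 0.001 rad of slope, and takes about 1 s to settle. Its axes like the level's.
- key: slot key, 66 mm tall, 0.09 kg, standing upright in its block. Origin: centre of the blade's lower end; z up, x along the blade's width. Steel blade 24 mm wide, 3.5 mm thick, 12 mm long, rounded end; collar 26 mm across at z = 12 to 18 mm; flat black bow (the grip) 40 mm wide along x, 16 mm thick along y, from z = 30 to 66 mm.
- key_tip (a point): the middle of the lower end of the key's blade (the key's origin); axes like the key's.
- key_block: fixed wooden block 70 x 56 x 30 mm in which the key stands, blade down in a slot, collar on the block's top. Origin: centre of its underside.
- mug: grey mug, 84 mm across, 91 mm high, handle to one side; leave alone. Origin: centre of its underside.
- timer: round kitchen timer, 63 mm across, 45 mm high; leave alone. Origin: centre of its underside.
- lemon: lemon, 78 x 55 x 56 mm; leave alone. Origin: near the middle of its underside.

How it is judged:
By the outcome, as a careful person would: the job done as asked, in the order asked, and still so for the second after the job is handed in, while the arm keeps its last pose, push and grip.
It also fails if it takes over 64 s, if anything falls off the work surface, if the arm or the gripper's body presses on something with over 40 N, if the wrist force passes 120 N, or if a joint passes its speed limit or range.

## Robot

A 7-joint arm with a two-finger parallel gripper is mounted at the origin on a cart in front of the work surface, level with it; the furniture and walls round the work are solid. World frame = base frame: x ahead of the robot, y to its left, z up, the work surface at z = 0. Lengths are in m, angles in rad, forces in N, time in s.
With the tool pointing down it reaches from about 0.375 to 0.925 m from the base axis. Payload 3.1 kg.
Tool frame: the origin (TCP) lies at the very end of the fingers, on their centre line; the grasp point (between the pads) lies 19 mm behind it; z points along the fingers, y is the line along which they close (so a half turn about z gives the same grasp; the last joint's range is limited). The gripper opens to 85 mm and grips with 20 to 120 N. Pads are 22 mm wide; open, the fingers measure 114 mm over their backs; the gripper's body (76 mm by 85 mm) begins 54 mm behind the grasp point. The pads swing forward as they close: fully open they stand 13 mm farther back than shut.
Start: joints at [1.206, 0.383, 0.044, 1.598, -0.018, 1.161, -0.05], TCP at [0.171, -0.627, 0.196] pointing down, gripper open.
Joint ranges: [-2.61, 2.61], [-0.41, 2.15], [-1.48, 1.57], [0, 2.5], [-1.57, 4.71], [0.05, 1.97], [-2.85, 2.85]. Speed limits (rad/s): [2.79, 2.79, 3.14, 3.14, 3.14, 3.14, 3.14].

## Interface

Orientations are given as a unit quaternion [w, x, y, z].
In Python, from bench import ctrl gives the robot as it stands. The module is installed in compiled form; this text tells all that it offers.
- The arm moves only by the tool apply_moves, never from a script. Its argument "deltas" is one flat list of numbers, 7 for each row, row after row: the turn, a rotation vector about the tool's x, y, z in rad, then the shift along the tool's x, y, z in units of 30 mm (1.0 is 30 mm), then the finger opening in mm, from 0 to 85.4. A call has exactly 8 rows; each row shifts and turns the commanded pose from where the row before left it, along the tool's axes as they then stand; what a row does not reach is not made up. A row lasts 1/12 s, in which the tool goes at most 41.7 mm and 7.16 degrees, less where a joint would pass 70% of its speed; a pose out of reach is approached as far as the arm can. A call is refused whole if a number of a shift passes 1 or a number of a turn 0.125, either way. A call with a gripper value outside its range is refused whole. The fingers move at their own pace and stop on an object; "newtons" is the grip in N (left out, the last holds). Time passes only in rows, so rows that do not move let the fingers close, or fill a call up. It gives the time, the measured TCP pose, the force, the opening and the grip force at its end, in the units of the state.
- ctrl.read_state(): the state, without advancing time (a new reading comes with each control period).
- ctrl.read_camera(name): name is "side" or "top" or "wrist"; returns (picture, depth): 420x560x3 uint8, red, green, blue; 420x560 float32, m along the optical axis (not along the pixel's ray), 0 where there is no reading.
- ctrl.calibration(name): a dict with "camera_matrix" (3x3 intrinsics, pixels), "R" (3x3) and "t" (3): a world point X has camera coordinates R X + t. Camera axes: x right, y down, z forward; pixel columns grow to the right and rows downward; lengths in m; the calibration is good to about 2 mm. A picture is of the moment at which its call begins: read the wrist's pose just before it. calibration takes no time and is no camera call; for the wrist camera it gives the pose at the moment of the call.
- ctrl.hand_in(): hands the job in; it is judged then, once.
The state is a dict: "t": time; "qpos": joint angles; "qvel": joint speeds; "tau": joint torques, N m; "tool_pos": TCP position; "eef_rot": TCP orientation; "ft_force": force on the tool from outside, world axes, zero at the start; "torque": the same for the moment, N m; "gripper_width": finger opening in m; "grip_force": force on a finger pad.
Only numpy, scipy, OpenCV 4.12 (cv2) and the standard library are available. Lean on these libraries where they do the work, as an engineer would, in place of code of your own. Each camera call takes 0.05 s, during which the arm holds its last target. There are 200 camera calls.

## Working session

There is one attempt and no reset: what is moved stays moved. The work goes in short steps, Python scripts to look and compute and a tool call to move; the robot and the scene stay as the last step left them, time stands still between calls to the robot, and variables do not carry over. Pictures are saved under pics/ and viewed, at most 10 in all, crops included, and the job is handed in when it is done.

Besides the shell and the picture viewer there is one more tool, called after "Emit:" as name(argument=value, ...) on one line, values as JSON. apply_moves: Moves the arm, as the interface text tells. Its arguments: {"type":"object","properties":{"deltas":{"type":"array"},"newtons":{"type":"number"}},"required":["deltas"]}

```bash
mkdir -p pics; cat > h.py <<'E'
import numpy as np, cv2
from bench import ctrl
def cal(n):
    c=ctrl.calibration(n); return np.array(c["camera_matrix"]),np.array(c["R"]),np.array(c["t"])
def snap(n,f=None):
    C=cal(n); p,d=ctrl.read_camera(n)
    if f: cv2.imwrite(f"pics/{f}.png",p[:,:,::-1])
    np.savez(f"{n}.npz",p=p,d=d,K=C[0],R=C[1],t=C[2]); return p,d,C
def ray(u,v,z,C):
    K,R,t=C; o=-R.T@t; d=R.T@np.linalg.solve(K,[u,v,1.]); return o+d*(z-o[2])/d[2]
def dep(u,v,d,C):
    K,R,t=C; return R.T@(np.linalg.solve(K,[u,v,1.])*d-t)
def cloud(d,C):
    K,R,t=C; v,u=np.mgrid[:d.shape[0],:d.shape[1]]
    p=np.stack([(u-K[0,2])/K[0,0]*d,(v-K[1,2])/K[1,1]*d,d],-1); return (p-t)@R
E
python3 - <<'E'
from h import *
s=ctrl.read_state(); print({k:np.round(v,3) for k,v in s.items()})
for n in("top","side"):
    p,d,C=snap(n,n+"0"); print(n,-C[1].T@C[2],C[0][0,0])
E
```

```text
{'t': np.float64(0.0), 'qpos': array([ 1.206,  0.384,  0.044,  1.6  , -0.018,  1.161, -0.05 ]), 'qvel': array([ 0.001,  0.001,  0.   , -0.001, -0.002, -0.001,  0.001]), 'tau': array([ 0.0000e+00, -4.3346e+01,  1.0250e+00, -2.4951e+01,  1.1000e-02,
        1.1000e-02, -0.0000e+00]), 'tool_pos': array([ 0.171, -0.626,  0.194]), 'eef_rot': array([-0.001,  0.991,  0.133, -0.   ]), 'ft_force': array([ 0.236, -0.699,  0.197]), 'torque': array([-0.005, -0.031,  0.037]), 'grip_force': np.float64(0.0), 'gripper_width': np.float64(0.085)}
top [ 0.3038703  -0.05632548  1.29000262] 400.7207475088087
side [-0.15943691  0.17298626  1.13227126] 488.34871314114326
```

View pics/top0.png

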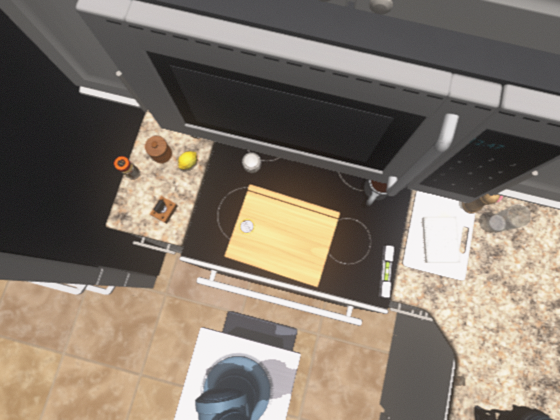

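View pics/side0.png

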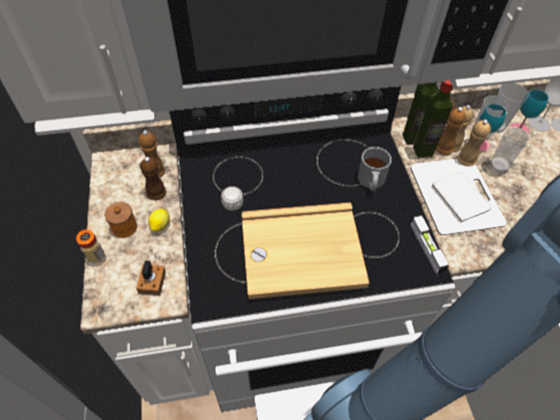

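The top view shows the level at about (387,270), the key block at (163,209), the slot head at (247,226), and the board between (255,188), (338,212), (315,285) and (228,258). I'll measure these next.

```bash
cat > m.py <<'E'
from h import *
def L(n):
    z=np.load(n+".npz"); return z["p"],z["d"],(z["K"],z["R"],z["t"])
if __name__=="__main__":
    tiles=[]
    for n,cs in(("top",[(387,270),(163,209),(247,226)]),("side",[(428,243),(151,277),(259,255)])):
        p,d,C=L(n)
        tiles.append(np.hstack([cv2.resize(p[v-32:v+33,u-32:u+33],(260,260),interpolation=cv2.INTER_CUBIC) for u,v in cs]))
        P=cloud(d,C)
        for u,v in cs: print(n,(u,v),P[v,u].round(4))
        print("hob z", P[170,300] if n=="top" else P[290,210])
        # board top points
        m=(P[...,2]>.035)&(P[...,2]<.06)&(d>0)
        hsv=cv2.cvtColor(p,cv2.COLOR_RGB2HSV); w=m&(hsv[...,0]>8)&(hsv[...,0]<28)&(hsv[...,1]>60)&(hsv[...,2]>120)
        k,l,st,ce=cv2.connectedComponentsWithStats(w.astype(np.uint8)); i=1+np.argmax(st[1:,4]); w=l==i
        q=P[w]; r=cv2.minAreaRect(q[:,:2].astype(np.float32)*1000); print("board rect",r)
        A=np.c_[q[:,:2],np.ones(len(q))]; f=np.linalg.lstsq(A,q[:,2],rcond=None)[0]; print("plane",f, "n",len(q))
        # objects: level
        for nm,(u,v),zr in(("level",cs[0],(.03,.06)),("key",cs[1],(.05,.1)),("block",cs[1],(.02,.045))):
            W=np.zeros(d.shape,bool); W[v-35:v+35,u-25:u+25]=1
            q=P[W&(P[...,2]>zr[0])&(P[...,2]<zr[1])&(d>0)]
            print(nm,len(q),cv2.minAreaRect(q[:,:2].astype(np.float32)*1000),np.percentile(q[:,2],[5,50,95]).round(4))
    cv2.imwrite("pics/crops.png",np.vstack(tiles)[:,:,::-1])
E
python3 m.py
```

```text
top (387, 270) [ 0.4617 -0.3582  0.033 ]
top (163, 209) [0.4732 0.3752 0.0341]
top (247, 226) [0.4862 0.0996 0.0396]
hob z [ 0.72175557 -0.01709066 -0.00380693]
board rect ((479.4004821777344, -12.934967041015625), (300.7820129394531, 225.5712432861328), 86.34765625)
plane [ 0.00144684 -0.00833287  0.04855939] n 6685
level 356 ((458.4253845214844, -356.4949951171875), (169.725341796875, 26.521848678588867), 6.308408737182617) [0.031  0.0396 0.0439]
key 103 ((473.5564270019531, 378.4105529785156), (17.861019134521484, 39.074798583984375), 74.6469497680664) [0.0549 0.0813 0.0866]
block 284 ((474.7593994140625, 380.99261474609375), (58.77596664428711, 70.10472869873047), 76.03862762451172) [0.0238 0.0304 0.0354]
side (428, 243) [ 0.4519 -0.3529  0.0314]
side (151, 277) [0.4654 0.3743 0.0381]
side (259, 255) [0.482  0.0982 0.0425]
hob z [ 0.42694854  0.23425224 -0.00392296]
board rect ((476.77337646484375, -15.23126220703125), (300.3576965332031, 232.07705688476562), 86.3709716796875)
plane [ 0.00037367 -0.00843094  0.04752131] n 8574
level 413 ((454.03216552734375, -357.64154052734375), (171.30740356445312, 27.568265914916992), 5.820211410522461) [0.0312 0.038  0.0421]
key 160 ((469.7750549316406, 378.8600769042969), (18.432035446166992, 40.67822265625), 75.57255554199219) [0.0543 0.078  0.0849]
block 459 ((470.9119567871094, 378.6991882324219), (58.86235809326172, 73.97911834716797), 76.06968688964844) [0.0232 0.0287 0.0339]
```

View pics/crops.png

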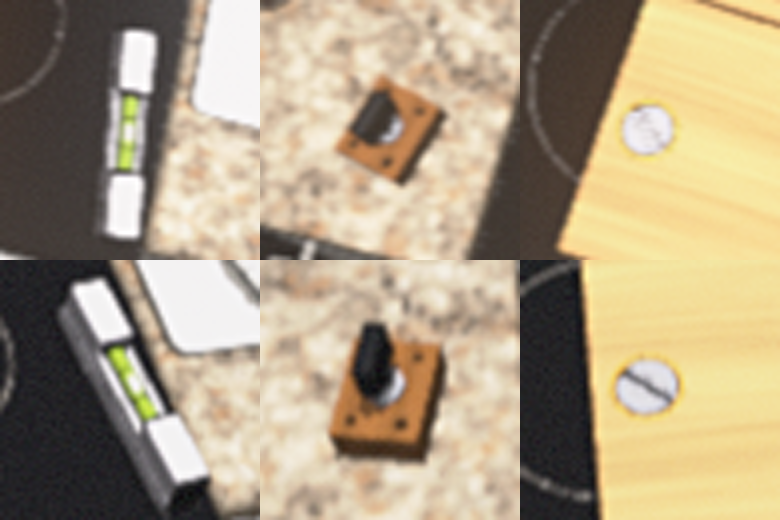

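Both views agree. The level is at about (0.456,-0.357) with its long axis at 6°. The board's yaw is -3.6°, centred near (0.475,-0.014), sloping about 8 mrad. The key is at (0.472,0.379) with its blade at -15°.

```bash
cat > go.py <<'E'
import sys; from h import *
from scipy.spatial.transform import Rotation as Ro
def go(x,y,z,yaw):
    s=ctrl.read_state(); p=np.array(s["tool_pos"]); w,a,b,c=s["eef_rot"]; R=Ro.from_quat([a,b,c,w])
    y0=np.degrees(np.arctan2(R.as_matrix()[1,0],R.as_matrix()[0,0]))
    T=Ro.from_euler("z",yaw,degrees=True)*Ro.from_euler("x",180,degrees=True)
    print("now",p.round(4),"yaw",y0.round(2),"F",np.round(s["ft_force"],1),"w",round(s["gripper_width"],4),"t",round(s["t"],2),"q7",round(s["qpos"][6],2))
    dw=np.array([x,y,z])-p
    print("shift first (units)",(R.inv().apply(dw)/.03).round(3)," turn",(R.inv()*T).as_rotvec().round(4)," shift after turn",(T.inv().apply(dw)/.03).round(3))
if __name__=="__main__": go(*map(float,sys.argv[1:5]))
E
python3 go.py .456 -.357 .17 6
```

```text
now [ 0.1711 -0.6261  0.1943] yaw 15.29 F [ 0.2  0.5 -0.1] w 0.0857 t 0.1 q7 -0.05
shift first (units) [11.525 -6.145  0.823]  turn [-0.0024  0.0003  0.1622]  shift after turn [10.381 -7.928  0.81 ]
```

Emit:
apply_moves(deltas=[0, 0, 0.081, 0, 0, 0, 85, 0, 0, 0.081, 0, 0, 0, 85, 0, 0, 0, 0.8, -0.61, 0.06, 85, 0, 0, 0, 0.8, -0.61, 0.06, 85, 0, 0, 0, 0.8, -0.61, 0.06, 85, 0, 0, 0, 0.8, -0.61, 0.06, 85, 0, 0, 0, 0.8, -0.61, 0.06, 85, 0, 0, 0, 0.8, -0.61, 0.06, 85])

```text
t: 0.77
tool_pos: [0.3037, -0.5012, 0.1841]
eef_rot: [-0.001, 0.999, 0.052, -0.0]
ft_force: [-0.4, 0.2, -0.2]
gripper_width: 0.0851
grip_force: 0.0
```

Emit:
apply_moves(deltas=[0, 0, 0, 0.8, -0.61, 0.06, 85, 0, 0, 0, 0.8, -0.61, 0.06, 85, 0, 0, 0, 0.8, -0.61, 0.06, 85, 0, 0, 0, 0.8, -0.61, 0.06, 85, 0, 0, 0, 0.8, -0.61, 0.06, 85, 0, 0, 0, 0.8, -0.61, 0.06, 85, 0, 0, 0, 0.8, -0.61, 0.06, 85, 0, 0, 0, 0, 0, 0, 85])

```text
t: 1.43
tool_pos: [0.4629, -0.3494, 0.1714]
eef_rot: [-0.003, 0.998, 0.058, 0.002]
ft_force: [1.5, 1.1, 0.8]
gripper_width: 0.085
grip_force: 0.0
```

```bash
python3 - <<'E'
from h import *
p,d,C=snap("wrist","w1"); print(-C[1].T@C[2],C[1][2],C[0])
from go import go; go(.456,-.357,.17,6)
E
```

```text
[ 0.53265395 -0.3425584   0.34850858] [-0.26916832 -0.02762473 -0.96269688] [[339.51208336   0.         277.91085697]
 [  0.         339.51208336 207.31742587]
 [  0.           0.           1.        ]]
now [ 0.4602 -0.3526  0.1714] yaw 6.52 F [-0.3 -0.1 -0.2] w 0.085 t 1.48 q7 -0.91
shift first (units) [-0.154  0.129  0.047]  turn [-0.0029 -0.0009  0.0091]  shift after turn [-0.153  0.13   0.048]
```

View pics/w1.png

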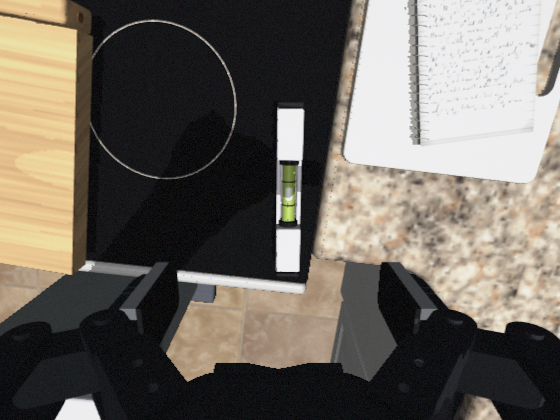

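The wrist view shows the level from (290,105) to (288,272), with its window at rows 160–225, between the fingers.

```bash
python3 - <<'E'
from m import *
p,d,C=L("wrist"); P=cloud(d,C)
W=np.zeros(d.shape,bool); W[95:280,268:312]=1
for n,m in (("white",W&(p.min(2)>150)),("z",W&(P[...,2]>.028)&(d>0))):
    v,u=np.nonzero(m); q=np.array([ray(a,b,.036,C)[:2] for a,b in zip(u,v)])*1000
    print(n,cv2.minAreaRect(q.astype(np.float32)))
print("cloud top z",np.percentile(P[m][:,2],[5,50,90]), cv2.minAreaRect((P[m][:,:2]*1000).astype(np.float32)))
m=W&(p.min(2)>150); print("white z",np.median(P[m][:,2]),np.median(P[150,180:230,2]))
from go import go; go(.456,-.357,.0,6)
E
```

```text
white ((458.1399841308594, -360.2152404785156), (157.28025817871094, 23.877201080322266), 6.1087493896484375)
z ((458.12017822265625, -359.78521728515625), (170.72813415527344, 24.034578323364258), 6.054884433746338)
cloud top z [0.02924908 0.03817765 0.03925219] ((458.5075378417969, -359.7311096191406), (169.8909149169922, 23.996545791625977), 6.064388751983643)
white z 0.03829577961421654 -0.0015566111479704547
now [ 0.4602 -0.3526  0.1714] yaw 6.52 F [-0.3 -0.1 -0.2] w 0.085 t 1.48 q7 -0.91
shift first (units) [-0.159  0.145  5.714]  turn [-0.0029 -0.0009  0.0091]  shift after turn [-0.153  0.13   5.714]
```

```bash
python3 go.py .4583 -.3597 .003 6.06
```

```text
now [ 0.4602 -0.3526  0.1714] yaw 6.52 F [-0.3 -0.1 -0.2] w 0.085 t 1.48 q7 -0.91
shift first (units) [-0.093  0.243  5.614]  turn [-0.0029 -0.0009  0.008 ]  shift after turn [-0.086  0.228  5.614]
```

Emit:
apply_moves(deltas=[-0.003, -0.001, 0.008, -0.09, 0.23, 0.5, 85, 0, 0, 0, 0, 0, 0.8, 85, 0, 0, 0, 0, 0, 0.8, 85, 0, 0, 0, 0, 0, 0.8, 85, 0, 0, 0, 0, 0, 0.8, 85, 0, 0, 0, 0, 0, 0.5, 85, 0, 0, 0, 0, 0, 0, 85, 0, 0, 0, 0, 0, 0, 85])

```text
t: 2.15
tool_pos: [0.4528, -0.3656, 0.0451]
eef_rot: [0.001, 0.999, 0.048, -0.002]
ft_force: [-0.3, -0.3, 0.3]
gripper_width: 0.085
grip_force: 0.0
```

```bash
python3 go.py .4583 -.3597 .003 6.06
```

```text
now [ 0.4528 -0.3656  0.0451] yaw 5.46 F [-0.3 -0.3  0.3] w 0.085 t 2.15 q7 -0.93
shift first (units) [ 0.208 -0.18   1.401]  turn [ 0.0014  0.0038 -0.0105]  shift after turn [ 0.204 -0.175  1.402]
```

Emit:
apply_moves(deltas=[0, 0.003, -0.01, 0.18, -0.16, 0.1, 85, 0, 0, 0, 0, 0, 0.4, 85, 0, 0, 0, 0, 0, 0.4, 85, 0, 0, 0, 0, 0, 0.4, 85, 0, 0, 0, 0, 0, 0.1, 85, 0, 0, 0, 0, 0, 0, 85, 0, 0, 0, 0, 0, 0, 85, 0, 0, 0, 0, 0, 0, 85])

```text
t: 2.82
tool_pos: [0.46, -0.3604, 0.0044]
eef_rot: [0.002, 0.999, 0.053, 0.001]
ft_force: [0.6, -0.2, -0.3]
gripper_width: 0.0847
grip_force: 0.0
```

Emit:
apply_moves(deltas=[0, 0, 0, 0, 0, 0, 20, 0, 0, 0, 0, 0, 0, 20, 0, 0, 0, 0, 0, 0, 20, 0, 0, 0, 0, 0, 0, 20, 0, 0, 0, 0, 0, 0, 20, 0, 0, 0, 0, 0, 0, 20, 0, 0, 0, 0, 0, 0, 15, 0, 0, 0, 0, 0, 0, 15], newtons=60)

```text
t: 3.48
tool_pos: [0.4598, -0.36, 0.0042]
eef_rot: [0.001, 0.999, 0.053, 0.001]
ft_force: [0.0, -0.1, 0.2]
gripper_width: 0.0151
grip_force: 0.0
```

```bash
python3 go.py .4583 -.3597 .12 6.06
```

```text
now [ 0.4598 -0.36    0.0042] yaw 6.12 F [ 0.  -0.1  0.2] w 0.0151 t 3.48 q7 -0.94
shift first (units) [-0.039 -0.005 -3.861]  turn [ 0.003  -0.0021  0.0011]  shift after turn [-0.047 -0.016 -3.861]
```

```bash
python3 - <<'E'
from h import *
p,d,C=snap("wrist"); q,_,_=snap("side"); 
a=cv2.resize(q[180:300,360:500],(560,480)); 
cv2.imwrite("pics/w2.png",np.hstack([cv2.resize(p[60:420,120:440],(320,360)),cv2.resize(a,(420,360))])[:,:,::-1])
E
```

```text
(no output)
```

View pics/w2.png

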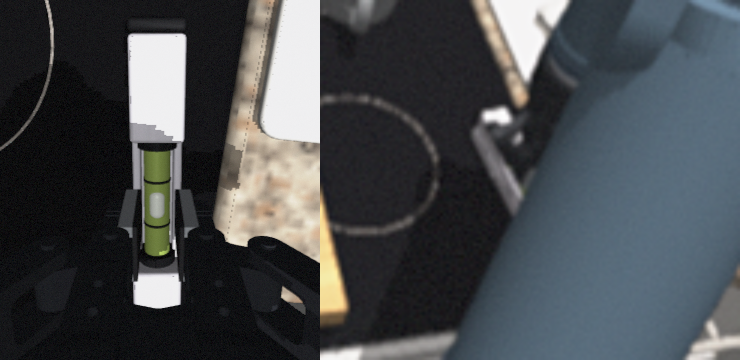

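The fingers straddle the window with the bubble visible between the lines, but there is no grip force yet. I'll close further.

Emit:
apply_moves(deltas=[0, 0, 0, 0, 0, 0, 10, 0, 0, 0, 0, 0, 0, 5, 0, 0, 0, 0, 0, 0, 0, 0, 0, 0, 0, 0, 0, 0, 0, 0, 0, 0, 0, 0, 0, 0, 0, 0, 0, 0, 0, 0, 0, 0, 0, 0, 0, 0, 0, 0, 0, 0, 0, 0, 0, 0], newtons=60)

```text
t: 4.25
tool_pos: [0.4598, -0.36, 0.0042]
eef_rot: [0.001, 0.999, 0.053, 0.001]
ft_force: [-0.3, -0.2, 0.4]
gripper_width: -0.0002
grip_force: 0.0
```

```bash
python3 - <<'E'
from h import *
p,d,C=snap("wrist"); 
cv2.imwrite("pics/w3.png",cv2.resize(p[100:420,100:460],(720,600))[:,:,::-1])
P=cloud(d,C)
s=ctrl.read_state();print(s["tool_pos"],s["gripper_width"])
print(P[60:300:20,289].round(3))
E
```

```text
[ 0.45971507 -0.36004947  0.00414945] -0.00032284453477399264
[[ 0.555 -0.356 -0.001]
 [ 0.542 -0.356  0.04 ]
 [ 0.535 -0.357  0.038]
 [ 0.527 -0.358  0.039]
 [ 0.519 -0.359  0.038]
 [ 0.511 -0.36   0.04 ]
 [ 0.502 -0.361  0.038]
 [ 0.494 -0.362  0.039]
 [ 0.48  -0.364  0.025]
 [ 0.47  -0.365  0.027]
 [ 0.472 -0.364  0.054]
 [ 0.472 -0.363  0.07 ]]
```

View pics/w3.png

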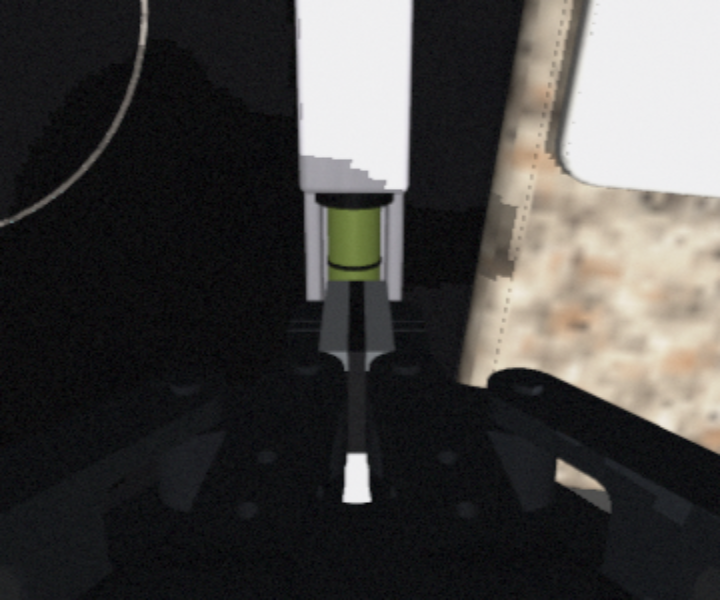

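```bash
python3 - <<'E'
from m import *
p,d,C=L("wrist"); P=cloud(d,C)
for u in (268,278,288):
  for v in range(230,330,8): print((u,v),P[v,u].round(3),d[v,u].round(3),p[v,u])
print(-C[1].T@C[2],C[1])
E
```

```text
(268, 230) [ 0.476 -0.354  0.029] 0.161 [ 99 112  56]
(268, 238) [ 0.471 -0.355  0.029] 0.163 [ 98 113  58]
(268, 246) [ 0.467 -0.355  0.029] 0.163 [ 96 111  55]
(268, 254) [ 0.471 -0.355  0.048] 0.144 [61 63 66]
(268, 262) [ 0.471 -0.355  0.055] 0.137 [63 66 67]
(268, 270) [ 0.472 -0.355  0.063] 0.129 [65 67 67]
(268, 278) [ 0.471 -0.356  0.069] 0.124 [60 62 64]
(268, 286) [ 0.472 -0.356  0.076] 0.117 [66 67 70]
(268, 294) [ 0.473 -0.356  0.083] 0.11 [13 13 17]
(268, 302) [ 0.472 -0.356  0.087] 0.107 [21 21 24]
(268, 310) [ 0.472 -0.356  0.091] 0.103 [19 21 21]
(268, 318) [ 0.47  -0.356  0.092] 0.102 [ 9 17 17]
(268, 326) [ 0.468 -0.356  0.093] 0.102 [7 7 9]
(278, 230) [ 0.476 -0.359  0.03 ] 0.16 [115 130  69]
(278, 238) [ 0.473 -0.359  0.031] 0.16 [110 127  65]
(278, 246) [ 0.468 -0.36   0.031] 0.162 [115 130  68]
(278, 254) [ 0.472 -0.359  0.048] 0.144 [17 15 18]
(278, 262) [ 0.472 -0.359  0.056] 0.136 [5 4 7]
(278, 270) [ 0.471 -0.359  0.062] 0.13 [ 7 10  9]
(278, 278) [ 0.472 -0.359  0.069] 0.124 [13 16 15]
(278, 286) [ 0.472 -0.359  0.075] 0.118 [17 14 20]
(278, 294) [ 0.469 -0
[... 349 characters left out ...]
467 -0.365  0.027] 0.166 [76 87 43]
(288, 254) [ 0.472 -0.363  0.048] 0.144 [62 66 67]
(288, 262) [ 0.472 -0.363  0.056] 0.136 [63 64 68]
(288, 270) [ 0.472 -0.363  0.064] 0.129 [60 64 65]
(288, 278) [ 0.472 -0.363  0.069] 0.124 [62 65 66]
(288, 286) [ 0.472 -0.363  0.075] 0.119 [65 66 68]
(288, 294) [ 0.473 -0.362  0.083] 0.11 [24 22 28]
(288, 302) [ 0.473 -0.362  0.087] 0.106 [20 17 18]
(288, 310) [ 0.473 -0.362  0.091] 0.102 [23 17 24]
(288, 318) [ 0.473 -0.362  0.095] 0.098 [11 11 14]
(288, 326) [ 0.47  -0.362  0.096] 0.099 [17 17 19]
[ 0.52967004 -0.35244104  0.18116663] [[ 0.10649282 -0.99430631  0.00377464]
 [-0.9569551  -0.10146011  0.27192422]
 [-0.26999299 -0.03257014 -0.96231127]]
```

The depth readings show the closed fingers end at z≈0.044, above the level, although the reported TCP z is 0.004. The real finger ends are therefore about 40 mm short of the reported TCP, and I'll correct for that. Opening, then lowering carefully.

Emit:
apply_moves(deltas=[0, 0, 0, -0.04, 0, 0, 60, 0, 0, 0, 0, 0, 0, 60, 0, 0, 0, 0, 0, 0, 60, 0, 0, 0, 0, 0, 0, 60, 0, 0, 0, 0, 0, 0, 60, 0, 0, 0, 0, 0, 0.15, 60, 0, 0, 0, 0, 0, 0.15, 60, 0, 0, 0, 0, 0, 0, 60])

```text
t: 4.97
tool_pos: [0.4577, -0.3595, -0.0061]
eef_rot: [0.001, 0.999, 0.053, 0.0]
ft_force: [-0.3, 0.1, -0.3]
gripper_width: 0.0599
grip_force: 0.0
```

```bash
python3 - <<'E'
from h import *
s=ctrl.read_state(); print(s["tool_pos"],s["ft_force"],s["gripper_width"])
p,d,C=snap("wrist"); P=cloud(d,C)
W=np.zeros(d.shape,bool); W[225:330,150:420]=1
m=W&(P[...,2]>.0)&(p.max(2)<90)&(d>0)&(d<.2)&(np.abs(P[...,0]-.472)<.006)
for lo,hi,n in((-.345,-.315,"L"),(-.405,-.375,"R")):
    q=P[m&(P[...,1]>lo)&(P[...,1]<hi)]; print(n,len(q),q.min(0) if len(q) else 0,np.percentile(q[:,2],[1,5,20]) if len(q) else 0)
E
```

```text
[ 0.45767173 -0.35953659 -0.0060991 ] [-0.34604306  0.10797962 -0.2892413 ] 0.059896031029556485
L 1513 [ 4.66000895e-01 -3.35703396e-01  2.07324661e-04] [0.03866571 0.04393032 0.06189651]
R 2988 [ 4.66013383e-01 -4.02378508e-01  2.54178527e-05] [0.03647377 0.04174528 0.0530123 ]
```

Emit:
apply_moves(deltas=[0, 0, 0, 0, 0, 0.2, 60, 0, 0, 0, 0, 0, 0.2, 60, 0, 0, 0, 0, 0, 0.2, 60, 0, 0, 0, 0, 0, 0.2, 60, 0, 0, 0, 0, 0, 0.15, 60, 0, 0, 0, 0, 0, 0, 20, 0, 0, 0, 0, 0, 0, 20, 0, 0, 0, 0, 0, 0, 20])

```text
t: 5.68
tool_pos: [0.4587, -0.3602, -0.0333]
eef_rot: [0.001, 0.999, 0.053, 0.001]
ft_force: [-2.5, 10.3, 4.6]
gripper_width: 0.0242
grip_force: 2.1
```

Emit:
apply_moves(deltas=[0, 0, 0, 0, 0, 0, 15, 0, 0, 0, 0, 0, 0, 15, 0, 0, 0, 0, 0, 0, 10, 0, 0, 0, 0, 0, 0, 10, 0, 0, 0, 0, 0, 0, 10, 0, 0, 0, 0, 0, 0, 10, 0, 0, 0, 0, 0, 0, 10, 0, 0, 0, 0, 0, 0, 10])

```text
t: 6.35
tool_pos: [0.4589, -0.3605, -0.033]
eef_rot: [0.002, 0.999, 0.053, 0.001]
ft_force: [-0.3, -0.4, 1.4]
gripper_width: 0.0225
grip_force: 61.6
```

```bash
python3 go.py .4583 -.3597 .1 6.06
```

```text
now [ 0.4589 -0.3605 -0.033 ] yaw 6.12 F [-0.3 -0.4  1.4] w 0.0225 t 6.35 q7 -0.95
shift first (units) [-0.007 -0.014 -4.435]  turn [ 0.0035 -0.0025  0.0011]  shift after turn [-0.018 -0.03  -4.434]
```

Emit:
apply_moves(deltas=[0, 0, 0, 0, 0, -0.2, 10, 0, 0, 0, 0, 0, -0.4, 10, 0, 0, -0.12, 0, 0, -0.4, 10, 0, 0, -0.12, 0, 0, -0.4, 10, 0, 0, -0.12, 0, 0, -0.4, 10, 0, 0, -0.12, 0, 0, -0.4, 10, 0, 0, -0.12, 0, 0, -0.4, 10, 0, 0, -0.12, 0, 0, -0.3, 10])

```text
t: 7.02
tool_pos: [0.4582, -0.3602, 0.0552]
eef_rot: [0.002, 0.915, 0.404, 0.0]
ft_force: [0.7, -0.5, -2.3]
gripper_width: 0.0229
grip_force: 61.1
```

Emit:
apply_moves(deltas=[0, 0, -0.12, 0, 0, 0, 10, 0, 0, -0.12, 0, 0, 0, 10, 0, 0, -0.12, 0, 0, 0, 10, 0, 0, -0.12, 0, 0, 0, 10, 0, 0, -0.12, 0, 0, 0, 10, 0, 0, -0.08, 0, 0, 0, 10, 0, 0, 0, 0, 0, 0, 10, 0, 0, 0, 0, 0, 0, 10])

```text
t: 7.68
tool_pos: [0.4578, -0.36, 0.0539]
eef_rot: [0.002, 0.73, 0.683, -0.0]
ft_force: [0.3, -0.1, -2.4]
gripper_width: 0.0229
grip_force: 61.1
```

```bash
python3 go.py .4738 -.0607 .055 86.35
```

```text
now [ 0.4578 -0.36    0.0539] yaw 86.18 F [ 0.3 -0.1 -2.4] w 0.0229 t 7.68 q7 0.34
shift first (units) [ 9.991 -0.131 -0.063]  turn [ 0.0018  0.0025 -0.0029]  shift after turn [ 9.992 -0.102 -0.038]
```

Emit:
apply_moves(deltas=[0.002, 0.002, -0.003, 0.5, -0.1, -0.05, 10, 0, 0, 0, 0.9, 0, 0, 10, 0, 0, 0, 0.9, 0, 0, 10, 0, 0, 0, 0.9, 0, 0, 10, 0, 0, 0, 0.9, 0, 0, 10, 0, 0, 0, 0.9, 0, 0, 10, 0, 0, 0, 0.9, 0, 0, 10, 0, 0, 0, 0.9, 0, 0, 10])

```text
t: 8.35
tool_pos: [0.4671, -0.1537, 0.0553]
eef_rot: [0.0, 0.728, 0.685, -0.0]
ft_force: [1.5, 0.3, -1.7]
gripper_width: 0.0229
grip_force: 61.1
```

Emit:
apply_moves(deltas=[0, 0, 0, 0.9, 0, 0, 10, 0, 0, 0, 0.9, 0, 0, 10, 0, 0, 0, 0.9, 0, 0, 10, 0, 0, 0, 0.5, 0, 0, 10, 0, 0, 0, 0, 0, 0, 10, 0, 0, 0, 0, 0, 0, 10, 0, 0, 0, 0, 0, 0, 10, 0, 0, 0, 0, 0, 0, 10])

```text
t: 9.02
tool_pos: [0.4733, -0.0619, 0.0549]
eef_rot: [0.001, 0.729, 0.684, -0.001]
ft_force: [-0.1, -0.2, -2.6]
gripper_width: 0.0225
grip_force: 61.1
```

```bash
python3 - <<'E'
from h import *
from go import go; go(.4738,-.0607,.02,86.35)
p,d,C=snap("wrist","w4"); P=cloud(d,C)
hsv=cv2.cvtColor(p,cv2.COLOR_RGB2HSV)
m=(P[...,2]>.04)&(P[...,2]<.056)&(d>0)&(hsv[...,0]>8)&(hsv[...,0]<28)&(hsv[...,1]>60)&(hsv[...,2]>120)
q=P[m]; A=np.c_[q[:,:2]-[.4738,-.0607],np.ones(len(q))]; print("plane at level centre",np.linalg.lstsq(A,q[:,2],rcond=None)[0],len(q))
E
```

```text
now [ 0.4733 -0.0619  0.0549] yaw 86.36 F [-0.1 -0.2 -2.6] w 0.0225 t 9.02 q7 -0.22
shift first (units) [0.044 0.014 1.164]  turn [0.     0.0016 0.0001]  shift after turn [0.042 0.014 1.164]
plane at level centre [-0.0003133  -0.00916133  0.04777319] 103302
```

View pics/w4.png

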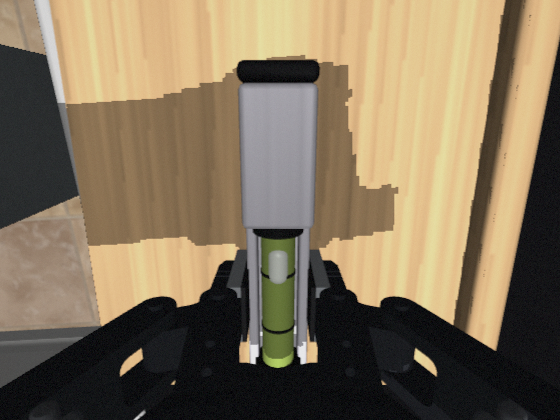

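The level hangs straight above the board between the near and far edges. Lowering it now.

Emit:
apply_moves(deltas=[0, 0, 0, 0, 0, 0.3, 10, 0, 0, 0, 0, 0, 0.3, 10, 0, 0, 0, 0, 0, 0.3, 10, 0, 0, 0, 0, 0, 0.2, 10, 0, 0, 0, 0, 0, 0.05, 10, 0, 0, 0, 0, 0, 0.05, 10, 0, 0, 0, 0, 0, 0, 10, 0, 0, 0, 0, 0, 0, 10])

```text
t: 9.73
tool_pos: [0.474, -0.0603, 0.019]
eef_rot: [0.0, 0.728, 0.685, 0.0]
ft_force: [-0.1, 0.5, -2.6]
gripper_width: 0.0226
grip_force: 61.1
```

Emit:
apply_moves(deltas=[0, 0, 0, 0, 0, 0.05, 10, 0, 0, 0, 0, 0, 0.03, 10, 0, 0, 0, 0, 0, 0.03, 10, 0, 0, 0, 0, 0, 0, 10, 0, 0, 0, 0, 0, 0, 10, 0, 0, 0, 0, 0, 0, 10, 0, 0, 0, 0, 0, 0, 10, 0, 0, 0, 0, 0, 0, 10])

```text
t: 10.4
tool_pos: [0.4742, -0.0604, 0.016]
eef_rot: [0.001, 0.728, 0.685, 0.0]
ft_force: [-0.5, 0.2, 1.7]
gripper_width: 0.0229
grip_force: 61.7
```

Contact has begun. I'll press harder in small steps.

Emit:
apply_moves(deltas=[0, 0, 0, 0, 0, 0.04, 10, 0, 0, 0, 0, 0, 0.04, 10, 0, 0, 0, 0, 0, 0.04, 10, 0, 0, 0, 0, 0, 0, 10, 0, 0, 0, 0, 0, 0, 10, 0, 0, 0, 0, 0, 0, 10, 0, 0, 0, 0, 0, 0, 10, 0, 0, 0, 0, 0, 0, 10])

```text
t: 11.07
tool_pos: [0.4743, -0.0605, 0.0157]
eef_rot: [0.001, 0.728, 0.685, -0.001]
ft_force: [-10.1, 1.5, 29.5]
gripper_width: 0.0231
grip_force: 65.3
```

Emit:
apply_moves(deltas=[0, 0, 0, 0, 0, -0.04, 10, 0, 0, 0, 0, 0, -0.04, 10, 0, 0, 0, 0, 0, 0, 10, 0, 0, 0, 0, 0, 0, 10, 0, 0, 0, 0, 0, 0, 45, 0, 0, 0, 0, 0, 0, 45, 0, 0, 0, 0, 0, 0, 45, 0, 0, 0, 0, 0, 0, 45])

```text
t: 11.73
tool_pos: [0.4736, -0.0605, 0.0141]
eef_rot: [0.0, 0.728, 0.685, -0.0]
ft_force: [0.6, 0.0, 0.0]
gripper_width: 0.0449
grip_force: 0.0
```

Emit:
apply_moves(deltas=[0, 0, 0, 0, 0, -0.2, 45, 0, 0, 0, 0, 0, -0.4, 45, 0, 0, 0, 0, 0, -0.6, 45, 0, 0, 0, 0, 0, -0.8, 45, 0, 0, 0, 0, 0, -0.8, 45, 0, 0, 0, 0, 0, -0.8, 45, 0, 0, 0, 0, 0, -0.6, 45, 0, 0, 0, 0, 0, 0, 45])

```text
t: 12.4
tool_pos: [0.4778, -0.0604, 0.1458]
eef_rot: [0.005, 0.728, 0.685, 0.003]
ft_force: [0.6, 0.4, 0.6]
gripper_width: 0.045
grip_force: 0.0
```

```bash
python3 - <<'E'
from h import *
from go import go; go(.472,.380,.15,165)
p,d,C=snap("wrist","w5")
p,d,C=snap("side"); 
E
```

```text
now [ 0.4778 -0.0604  0.1458] yaw 86.52 F [0.6 0.4 0.6] w 0.045 t 12.4 q7 -0.12
shift first (units) [14.642 -1.082 -0.185]  turn [ 0.007   0.0089 -1.3697]  shift after turn [ 3.986 14.131 -0.141]
```

View pics/w5.png

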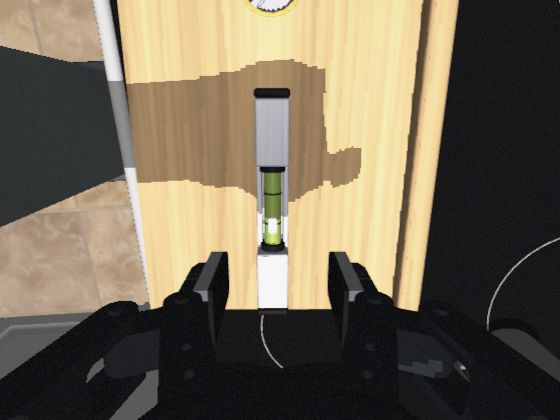

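The level lies on the wood with its bubble off towards the near (high) end, at (272,227) past the line. The slot head is at the top edge, (272,0). Next, the key.

Emit:
apply_moves(deltas=[0, 0, 0, 0.5, -0.07, 0, 60, 0, 0, 0, 0.95, -0.07, 0, 60, 0, 0, 0, 0.95, -0.07, 0, 60, 0, 0, 0, 0.95, -0.07, 0, 60, 0, 0, 0, 0.95, -0.07, 0, 60, 0, 0, 0, 0.95, -0.07, 0, 60, 0, 0, 0, 0.95, -0.07, 0, 60, 0, 0, 0, 0.95, -0.07, 0, 60])

```text
t: 13.17
tool_pos: [0.4685, 0.1556, 0.139]
eef_rot: [-0.0, 0.728, 0.685, -0.001]
ft_force: [0.7, 0.1, -0.1]
gripper_width: 0.0602
grip_force: 0.0
```

Emit:
apply_moves(deltas=[0, 0, 0, 0.95, -0.07, 0, 60, 0, 0, 0, 0.95, -0.07, 0, 60, 0, 0, 0, 0.95, -0.07, 0, 60, 0, 0, 0, 0.95, -0.07, 0, 60, 0, 0, 0, 0.95, -0.07, 0, 60, 0, 0, 0, 0.95, -0.07, 0, 60, 0, 0, 0, 0.95, -0.07, 0, 60, 0, 0, 0, 0.83, -0.03, 0, 60])

```text
t: 13.83
tool_pos: [0.4663, 0.381, 0.1385]
eef_rot: [-0.0, 0.728, 0.686, -0.002]
ft_force: [-0.1, 0.2, -0.5]
gripper_width: 0.0602
grip_force: 0.0
```

Emit:
apply_moves(deltas=[0, 0, -0.12, 0, 0, 0, 60, 0, 0, -0.12, 0, 0, 0, 60, 0, 0, -0.12, 0, 0, 0, 60, 0, 0, -0.12, 0, 0, 0, 60, 0, 0, -0.12, 0, 0, 0, 60, 0, 0, -0.12, 0, 0, 0, 60, 0, 0, -0.12, 0, 0, 0, 60, 0, 0, -0.12, 0, 0, 0, 60])

```text
t: 14.5
tool_pos: [0.4671, 0.3788, 0.1385]
eef_rot: [-0.001, 0.327, 0.945, -0.001]
ft_force: [-0.0, -0.2, 0.9]
gripper_width: 0.0602
grip_force: 0.0
```

Emit:
apply_moves(deltas=[0, 0, -0.12, 0, 0, 0, 60, 0, 0, -0.12, 0, 0, 0, 60, 0, 0, -0.12, 0, 0, 0, 60, 0, 0, -0.05, 0, 0, 0, 60, 0, 0, 0, 0, 0, 0, 60, 0, 0, 0, 0, 0, 0, 60, 0, 0, 0, 0, 0, 0, 60, 0, 0, 0, 0, 0, 0, 60])

```text
t: 15.17
tool_pos: [0.4678, 0.3795, 0.1398]
eef_rot: [0.0, 0.131, 0.991, -0.001]
ft_force: [0.1, -0.4, 0.2]
gripper_width: 0.0599
grip_force: 0.0
```

```bash
python3 - <<'E'
from h import *
from go import go; go(.472,.380,.009,165)
p,d,C=snap("wrist","w6"); P=cloud(d,C)
for nm,lo,hi in(("key",.068,.095),("block",.025,.036)):
    q=P[(P[...,2]>lo)&(P[...,2]<hi)&(d>0)&(np.hypot(P[...,0]-.472,P[...,1]-.38)<.05)]
    print(nm,len(q),cv2.minAreaRect((q[:,:2]*1000).astype(np.float32)),np.percentile(q[:,2],[10,50,90]).round(4))
p,d,C=snap("side")
q=p[225:285,225:295]; cv2.imwrite("pics/slot.png",cv2.resize(q,(700,600),interpolation=cv2.INTER_CUBIC)[:,:,::-1])
E
```

```text
now [0.4678 0.3795 0.1398] yaw 164.97 F [ 0.1 -0.4  0.2] w 0.0599 t 15.17 q7 0.15
shift first (units) [-0.129  0.057  4.359]  turn [-0.0011  0.0002 -0.0006]  shift after turn [-0.13   0.052  4.359]
key 1136 ((474.09405517578125, 377.2370300292969), (15.745012283325195, 38.98897933959961), 75.14469146728516) [0.0782 0.0818 0.0831]
block 3642 ((474.86297607421875, 377.042236328125), (56.192039489746094, 70.22449493408203), 75.50349426269531) [0.0277 0.0287 0.0297]
```

View pics/w6.png

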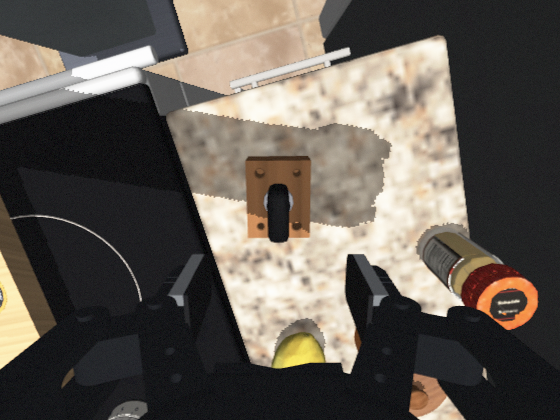

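The key stands in its block, bow at (278,212), centred between the fingers. The lemon lies beyond at (300,350) and is clear. Descending.

```bash
python3 go.py .474 .3772 .008 165.2
```

```text
now [0.468  0.3797 0.1401] yaw 164.98 F [ 0.5 -0.3  0.1] w 0.06 t 15.27 q7 0.15
shift first (units) [-0.211 -0.024  4.402]  turn [-0.0008  0.0007 -0.0038]  shift after turn [-0.214 -0.028  4.402]
```

View pics/slot.png

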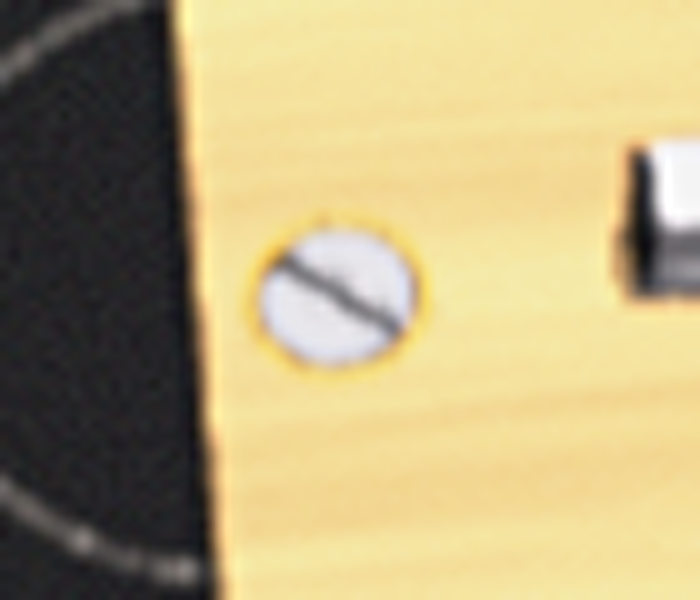

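The slot in the side view runs from (253.3,250.8) to (265.3,258.0), with the head centre at (258.8,254.5).

Emit:
apply_moves(deltas=[0, 0, -0.004, -0.21, -0.03, 0.4, 60, 0, 0, 0, 0, 0, 0.7, 60, 0, 0, 0, 0, 0, 0.7, 60, 0, 0, 0, 0, 0, 0.7, 60, 0, 0, 0, 0, 0, 0.7, 60, 0, 0, 0, 0, 0, 0.4, 60, 0, 0, 0, 0, 0, 0.3, 60, 0, 0, 0, 0, 0, 0, 60])

```text
t: 15.93
tool_pos: [0.4731, 0.3757, 0.0208]
eef_rot: [-0.001, 0.129, 0.992, -0.002]
ft_force: [0.1, -0.5, -0.2]
gripper_width: 0.06
grip_force: 0.0
```

```bash
python3 - <<'E'
from m import *
from go import go; go(.474,.3772,.008,165.2)
p,d,C=L("side")
a,b,c=[ray(u,v,.0465,C) for u,v in((253.3,250.8),(265.3,258.0),(258.8,254.5))]
print(a,b,c,np.degrees(np.arctan2(*(b-a)[[1,0]])))
E
```

```text
now [0.4731 0.3757 0.0208] yaw 165.22 F [ 0.1 -0.5 -0.2] w 0.06 t 15.93 q7 0.07
shift first (units) [-0.017  0.058  0.426]  turn [-0.0036 -0.0016  0.0004]  shift after turn [-0.017  0.056  0.426]
[0.49450881 0.11112665 0.0465    ] [0.46822902 0.08383062 0.0465    ] [0.48122085 0.09872777 0.0465    ] -133.9133283981611
```

Emit:
apply_moves(deltas=[-0.003, 0, 0, 0, 0.04, 0.2, 60, 0, 0, 0, 0, 0, 0.2, 60, 0, 0, 0, 0, 0, 0, 60, 0, 0, 0, 0, 0, 0, 25, 0, 0, 0, 0, 0, 0, 20, 0, 0, 0, 0, 0, 0, 10, 0, 0, 0, 0, 0, 0, 5, 0, 0, 0, 0, 0, 0, 5], newtons=80)

```text
t: 16.6
tool_pos: [0.4748, 0.3787, 0.0121]
eef_rot: [0.001, 0.129, 0.992, 0.002]
ft_force: [-0.0, -0.3, 3.6]
gripper_width: 0.015
grip_force: 78.4
```

Emit:
apply_moves(deltas=[0, 0, 0, 0, 0, 0, 5, 0, 0, 0, 0, 0, 0, 5, 0, 0, 0, 0, 0, 0, 5, 0, 0, 0, 0, 0, 0, 5, 0, 0, 0, 0, 0, -0.1, 5, 0, 0, 0, 0, 0, -0.1, 5, 0, 0, 0, 0, 0, -0.1, 5, 0, 0, 0, 0, 0, -0.1, 5])

```text
t: 17.27
tool_pos: [0.474, 0.3779, 0.0229]
eef_rot: [0.0, 0.129, 0.992, 0.001]
ft_force: [-0.3, -1.0, -0.5]
gripper_width: 0.015
grip_force: 78.2
```

Emit:
apply_moves(deltas=[0, 0, 0, 0, 0, -0.3, 5, 0, 0, 0, 0, 0, -0.5, 5, 0, 0, 0.12, 0, 0, -0.6, 5, 0, 0, -0.12, 0, 0, -0.6, 5, 0, 0, -0.12, 0, 0, -0.4, 5, 0, 0, -0.12, 0, 0, 0, 5, 0, 0, -0.12, 0, 0, 0, 5, 0, 0, -0.12, 0, 0, 0, 5])

```text
t: 17.93
tool_pos: [0.4749, 0.3786, 0.0973]
eef_rot: [0.002, -0.114, 0.994, 0.001]
ft_force: [-0.6, 0.2, -1.7]
gripper_width: 0.0154
grip_force: 78.2
```

Emit:
apply_moves(deltas=[0, 0, -0.12, 0, 0, 0, 5, 0, 0, -0.12, 0, 0, 0, 5, 0, 0, -0.12, 0, 0, 0, 5, 0, 0, -0.12, 0, 0, 0, 5, 0, 0, -0.12, 0, 0, 0, 5, 0, 0, 0, 0, 0, 0, 5, 0, 0, 0, 0, 0, 0, 5, 0, 0, 0, 0, 0, 0, 5])

```text
t: 18.6
tool_pos: [0.4745, 0.3783, 0.0959]
eef_rot: [0.001, -0.398, 0.917, 0.001]
ft_force: [-0.2, 0.2, -1.1]
gripper_width: 0.0152
grip_force: 78.2
```

```bash
python3 go.py .4825 .099 .095 226
```

```text
now [0.4745 0.3783 0.0959] yaw -133.04 F [-0.2  0.2 -1.1] w 0.0152 t 18.6 q7 1.09
shift first (units) [ 6.621e+00 -6.549e+00  5.000e-03]  turn [0.0005 0.0032 0.0167]  shift after turn [ 6.51  -6.658  0.029]
```

Emit:
apply_moves(deltas=[0, 0, 0.008, 0.5, -0.5, 0, 5, 0, 0, 0.008, 0.87, -0.87, 0, 5, 0, 0, 0, 0.87, -0.87, 0, 5, 0, 0, 0, 0.87, -0.87, 0, 5, 0, 0, 0, 0.87, -0.87, 0, 5, 0, 0, 0, 0.87, -0.87, 0, 5, 0, 0, 0, 0.87, -0.87, 0, 5, 0, 0, 0, 0.87, -0.87, 0, 5])

```text
t: 19.27
tool_pos: [0.4807, 0.0967, 0.0949]
eef_rot: [0.001, -0.392, 0.92, 0.0]
ft_force: [1.1, 0.2, -1.2]
gripper_width: 0.0152
grip_force: 78.3
```

Emit:
apply_moves(deltas=[0, 0, 0, 0, 0, 0, 5, 0, 0, 0, 0, 0, 0, 5, 0, 0, 0, 0, 0, 0, 5, 0, 0, 0, 0, 0, 0, 5, 0, 0, 0, 0, 0, 0, 5, 0, 0, 0, 0, 0, 0, 5, 0, 0, 0, 0, 0, 0, 5, 0, 0, 0, 0, 0, 0, 5])

```text
t: 19.93
tool_pos: [0.4805, 0.0996, 0.0946]
eef_rot: [0.001, -0.393, 0.919, 0.001]
ft_force: [-0.6, 0.3, -0.0]
gripper_width: 0.0153
grip_force: 78.3
```

```bash
cat > slot.py <<'E'
from h import *
from go import go
def look(n,Z=.0465,save=False,c0=(.4825,.099)):
    p,d,C=snap(n); K,R,t=C
    # orthorectified patch of the plane z=Z, 0.25 mm/px, +-40mm : col=x, row=y
    N=320; g=(np.arange(N)-N/2)*.00025; X,Y=np.meshgrid(c0[0]+g,c0[1]+g)
    q=np.stack([X,Y,np.full_like(X,Z)],-1)@R.T+t
    u=(q[...,0]/q[...,2]*K[0,0]+K[0,2]).astype(np.float32); v=(q[...,1]/q[...,2]*K[1,1]+K[1,2]).astype(np.float32)
    im=cv2.remap(p,u,v,cv2.INTER_LINEAR); hsv=cv2.cvtColor(im,cv2.COLOR_RGB2HSV)
    w=((hsv[...,1]<45)&(hsv[...,2]>95)).astype(np.uint8)
    k,l,st,ce=cv2.connectedComponentsWithStats(w)
    keep=np.isin(l,[i for i in range(1,k) if st[i,4]>150])
    pts=np.argwhere(keep)[:,::-1].astype(np.float32)
    hull=cv2.convexHull(pts); (cx,cy),r=cv2.minEnclosingCircle(hull); e=cv2.fitEllipse(hull)
    print(n,"parts",[(st[i,4],) for i in range(1,k) if st[i,4]>150],"circle",c0[0]+(cx-N/2)*.00025,c0[1]+(cy-N/2)*.00025,"r mm",r*.25,"ell",e[0][0]*.00025+c0[0]-.04,e[0][1]*.00025+c0[1]-.04,e[1])
    # slot: dark pixels inside hull
    M=np.zeros((N,N),np.uint8); cv2.fillConvexPoly(M,hull.astype(int),1); M=cv2.erode(M,np.ones((7,7)))
    g=cv2.cvtColor(im,cv2.COLOR_RGB2GRAY); th=np.median(g[M>0])*.65; s=np.argwhere((M>0)&(g<th))[:,::-1].astype(np.float32)
    if len(s)>30:
        (w_,h_)=(0,0); rr=cv2.minAreaRect(s); vx,vy,x0,y0=cv2.fitLine(s,cv2.DIST_HUBER,0,.01,.01).ravel()
        print(" slot",len(s),"ang",np.degrees(np.arctan2(vy,vx))%180,"pt",c0[0]+(x0-N/2)*.00025,c0[1]+(y0-N/2)*.00025,rr)
    return im
if __name__=="__main__":
    go(.4825,.099,.05,226)
    look("wrist"); look("top")
E
python3 slot.py
```

```text
now [0.4805 0.0996 0.0946] yaw -133.7 F [-0.6  0.3 -0. ] w 0.0153 t 19.93 q7 1.5
shift first (units) [-0.028 -0.061  1.486]  turn [0.0007 0.0026 0.0052]  shift after turn [-0.032 -0.06   1.486]
wrist parts [(np.int32(16421),), (np.int32(294),), (np.int32(304),)] circle 0.4863816223144531 0.1035814552307129 r mm 26.42113494873047 ell 0.48809970855712886 0.10441970825195312 (174.06643676757812, 227.9021453857422)
 slot 6306 ang 136.55942 pt 0.49432763 0.11191401 ((177.59471130371094, 170.8848419189453), (157.76947021484375, 145.34950256347656), 47.56376647949219)
top parts [(np.int32(697),), (np.int32(507),)] circle 0.4525 0.12075000000000001 r mm 16.203805923461914 ell 0.4522569303512573 0.12311858367919923 (22.02632713317871, 181.15733337402344)
```

```bash
cat > slot2.py <<'E'
from h import *
def look(c0=(.4825,.099),Z=.0465,n="wrist"):
    p,d,C=snap(n); P=cloud(d,C); K,R,t=C
    hsv=cv2.cvtColor(p,cv2.COLOR_RGB2HSV)
    ok=(d>0)&(P[...,2]<.056)&(np.hypot(P[...,0]-c0[0],P[...,1]-c0[1])<.024)
    steel=ok&(hsv[...,1]<60)
    v,u=np.nonzero(steel); g=p[v,u].mean(1); XY=np.array([ray(a,b,Z,C)[:2] for a,b in zip(u,v)])
    print(n,"steel px",len(u),"grey pct",np.percentile(g,[2,10,30,60,90]))
    h=cv2.convexHull((XY*1000).astype(np.float32)); (x,y),r=cv2.minEnclosingCircle(h); print("circle",x,y,r,"bbox",XY.min(0)*1000,XY.max(0)*1000)
    dk=XY[(g<np.median(g)*.7)]
    k=np.hypot(*(dk*1000-[x,y]).T)<17; dk=dk[k]
    if len(dk)>10:
        vx,vy,x0,y0=cv2.fitLine((dk*1000).astype(np.float32),cv2.DIST_HUBER,0,.01,.01).ravel()
        e=(dk*1000-[x0,y0])@[-vy,vx]
        print("slot n",len(dk),"ang",np.degrees(np.arctan2(vy,vx))%180,"pt",x0,y0,"off of centre",(np.array([x,y])-[x0,y0])@[-vy,vx],"spread",np.percentile(e,[3,97]))
    return P,p,hsv,C
if __name__=="__main__":
    for n in("wrist","side"):
        P,p,hsv,C=look(n=n)
        if n=="wrist":
            d=np.load("wrist.npz")["d"]
            # key: grey/black points well above board near axis
            m=(d>0)&(P[...,2]>.058)&(P[...,2]<.125)&(np.hypot(P[...,0]-.4805,P[...,1]-.0996)<.03)
            q=P[m]; zz=q[:,2]
            for a in np.arange(.06,.125,.006):
                s=q[(zz>=a)&(zz<a+.006)]
                if len(s)>20: print(round(a,3),len(s),cv2.minAreaRect((s[:,:2]*1000).astype(np.float32)),)
E
python3 slot2.py
```

```text
wrist steel px 2095 grey pct [ 82.66666667 117.66666667 139.         148.66666667 153.66666667]
circle 484.01739501953125 97.83434295654297 20.559337615966797 bbox [463.71529137  77.68606637] [504.47398187 118.33214738]
slot n 13 ang 115.149185 pt 485.60638 108.68026 off of centre -6.047620911557715 spread [-3.08989531  4.7634765 ]
0.102 27 ((473.2576904296875, 89.02828216552734), (0.7844226360321045, 3.1257259845733643), 46.60719680786133)
0.108 53 ((474.8724365234375, 91.6864242553711), (7.405875205993652, 23.078189849853516), 43.97498321533203)
0.114 94 ((475.63922119140625, 91.86100769042969), (9.095264434814453, 24.225793838500977), 46.33537673950195)
side steel px 158 grey pct [103.42666667 113.63333333 128.33333333 142.66666667 152.13333333]
circle 482.4456787109375 100.26626586914062 20.00969696044922 bbox [463.77760166  81.35892952] [501.3378961  119.55469504]
```

```bash
python3 - <<'E'
from m import *
for n,c,Z in(("wrist",(.4840,.0978),.0465),("side",(.4824,.1003),.0465)):
    p,d,C=L(n); K,R,t=C
    N=80; g=(np.arange(N)-N/2+.5)*.0005; X,Y=np.meshgrid(c[0]+g,c[1]+g)
    q=np.stack([X,Y,np.full_like(X,Z)],-1)@R.T+t
    im=cv2.remap(p,(q[...,0]/q[...,2]*K[0,0]+K[0,2]).astype(np.float32),(q[...,1]/q[...,2]*K[1,1]+K[1,2]).astype(np.float32),cv2.INTER_LINEAR)
    G=cv2.GaussianBlur(im,(0,0),1).mean(2); 
    r=np.hypot(X-c[0],Y-c[1]); ins=r<.0165
    # darkest line: over angle/offset, mean grey in a 4 mm band
    best=[]
    for a in range(0,180,2):
        e=-(X-c[0])*np.sin(np.radians(a))+(Y-c[1])*np.cos(np.radians(a))
        for o in np.arange(-.006,.0061,.0005):
            b=ins&(abs(e-o)<.002); best.append((G[b].mean(),a,o*1000))
    best.sort(); print(n,np.median(G[ins]),[(round(x,1),a,round(o,1)) for x,a,o in best[:6]])
    print(np.array2string(G[::6,::6].astype(int)))
E
```

```text
wrist 146.66666666666666 [(np.float64(96.9), 38, np.float64(3.5)), (np.float64(97.2), 38, np.float64(3.0)), (np.float64(97.3), 36, np.float64(3.0)), (np.float64(97.3), 40, np.float64(3.0)), (np.float64(97.3), 40, np.float64(3.5)), (np.float64(97.5), 10, np.float64(6.0))]
[[143 145 132 133 108  86 103 111 122 142 193 208 216 190]
 [141 139 130  95 118 150 153 170 237 234 176 178 142 136]
 [136 134 150 147 134 134 152 151 167 230 238 152 105 125]
 [135  99 146 151 151 132 136 151 150 158 195 162 115 123]
 [108 114 130 139 150 151 132 137 150 149 149 148 148  84]
 [ 84 152 134 129 141 149 147 133 135 149 148 148 146 120]
 [ 97 152 151 141 131 140 148 146 134 136 148 147 146 142]
 [ 89 151 150 151 138 132 142 147 144 133 136 146 144 135]
 [ 89 150 149 149 149 134 130 122 104 130  69  16  22  64]
 [ 93 145 150 148 148 147 133  96  69  21  10   8  10   8]
 [121 118 149 148 148 147 147 116  18  10  11  11  10  12]
 [121 102 118 147 147 146 146  47   8  13  11  12  11  10]
 [130 123 105 117 145 146 140  10  10  12  12  10  13  10]
 [132 138 124 119  90 120 128  13  11   5  11  13  13  13]]
s
[... 395 characters left out ...]
2 111 108 120 132 138 149 175 207 220 191 144 119]
 [121 120 122 111 110 124 138 143 148 162 181 172 144 120]
 [117 124 132 126 115 117 134 147 145 143 149 148 139 127]
 [125 132 139 137 123 108 112 126 132 136 142 145 142 134]
 [128 135 143 143 136 120 105 107 117 129 138 142 141 134]
 [126 136 144 145 144 137 125 114 110 122 132 140 141 134]
 [128 137 145 146 146 144 146 136 116 112 128 139 137 131]
 [128 133 144 146 144 146 148 143 124 109 114 123 126 126]
 [124 125 135 144 146 146 145 142 137 122 106 102 111 121]
 [123 118 122 134 143 146 145 145 143 131 106  94 107 124]
 [131 126 121 127 132 137 140 141 136 123 106 106 122 132]
 [133 133 128 122 118 120 124 124 121 118 116 124 133 133]]
```

```bash
python3 go.py .4843 .0975 .048 225.5
```

```text
now [0.4807 0.0988 0.0945] yaw -133.79 F [-0.3 -0.6 -2.6] w 0.0153 t 20.13 q7 1.5
shift first (units) [-0.049 -0.118  1.551]  turn [0.0008 0.0024 0.0124]  shift after turn [-0.054 -0.116  1.551]
```

Emit:
apply_moves(deltas=[0, 0.002, 0.012, -0.05, -0.12, 0.2, 5, 0, 0, 0, 0, 0, 0.3, 5, 0, 0, 0, 0, 0, 0.3, 5, 0, 0, 0, 0, 0, 0.3, 5, 0, 0, 0, 0, 0, 0.3, 5, 0, 0, 0, 0, 0, 0.15, 5, 0, 0, 0, 0, 0, 0, 5, 0, 0, 0, 0, 0, 0, 5])

```text
t: 20.8
tool_pos: [0.484, 0.0974, 0.0476]
eef_rot: [-0.0, -0.387, 0.922, 0.001]
ft_force: [0.2, 0.3, -1.6]
gripper_width: 0.0153
grip_force: 78.3
```

Emit:
apply_moves(deltas=[0, 0, 0, 0, 0, 0, 5, 0, 0, 0, 0, 0, 0, 5, 0, 0, 0, 0, 0, 0, 5, 0, 0, 0, 0, 0, 0, 5, 0, 0, 0, 0, 0, 0, 5, 0, 0, 0, 0, 0, 0, 5, 0, 0, 0, 0, 0, 0, 5, 0, 0, 0, 0, 0, 0, 5])

```text
t: 21.47
tool_pos: [0.4843, 0.0972, 0.0481]
eef_rot: [0.0, -0.387, 0.922, 0.0]
ft_force: [0.2, 0.1, -1.5]
gripper_width: 0.0155
grip_force: 78.3
```

```bash
python3 - <<'E'
from h import *
from go import go; go(.4843,.0975,.036,225.5)
p,d,C=snap("wrist"); P=cloud(d,C)
for a in np.arange(.048,.095,.004):
    m=(d>0)&(P[...,2]>=a)&(P[...,2]<a+.004)&(np.hypot(P[...,0]-.484,P[...,1]-.0975)<.03); s=P[m]
    if len(s)>15: print(a.round(3),len(s),cv2.minAreaRect((s[:,:2]*1000).astype(np.float32)),p[m].mean())
E
```

```text
now [0.4843 0.0972 0.0481] yaw -134.5 F [ 0.2  0.1 -1.5] w 0.0155 t 21.47 q7 1.45
shift first (units) [-0.006  0.008  0.402]  turn [0.0006 0.0005 0.0001]  shift after turn [-0.006  0.008  0.402]
0.048 172 ((480.4673767089844, 89.84181213378906), (36.11550521850586, 49.07571792602539), 45.37055206298828) 138.25
0.056 18 ((476.9349670410156, 87.2840805053711), (0.6539433002471924, 3.1464922428131104), 41.11406326293945) 78.83333333333333
0.064 52 ((479.1465148925781, 89.33919525146484), (7.901154518127441, 23.852947235107422), 47.83724594116211) 69.8974358974359
0.068 93 ((480.33233642578125, 91.08887481689453), (6.645936012268066, 24.252487182617188), 46.732208251953125) 108.99641577060932
0.084 66 ((475.4594421386719, 87.85474395751953), (14.01907730102539, 33.40275573730469), 45.26543426513672) 72.03535353535354
0.088 288 ((476.1358642578125, 86.71659851074219), (14.958405494689941, 40.42155838012695), 45.52433776855469) 36.45023148148148
0.092 328 ((476.140625, 86.8211669921875), (14.78842544555664, 42.28282165527344), 46.14730453491211) 32.15040650406504
```

The wrist camera shows the key about 1.8 mm off the slot line along tool y. I'll check the slot line in the same image.

```bash
python3 - <<'E'
from m import *
p,d,C=L("wrist"); K,R,t=C; P=cloud(d,C); c=np.array([.4843,.0975]); 
for Z in(.0465,):
  for a in(43,45,47):
    a=np.radians(a); T=np.array([np.cos(a),np.sin(a)]); Nn=np.array([-T[1],T[0]])
    s=np.arange(-19,-5,.5)/1000; e=np.arange(-12,12.1,1)/1000
    S,E=np.meshgrid(s,e); X=c+S[...,None]*T+E[...,None]*Nn
    q=np.concatenate([X,np.full(X.shape[:2]+(1,),Z)],-1)@R.T+t
    u=(q[...,0]/q[...,2]*K[0,0]+K[0,2]).astype(np.float32); v=(q[...,1]/q[...,2]*K[1,1]+K[1,2]).astype(np.float32)
    g=cv2.remap(p,u,v,cv2.INTER_LINEAR).mean(2)
    print(np.degrees(a)); print("e",(e*1000).astype(int)); 
    for k in(0,7,14,21): print(s[k],g[:,k:k+7].mean(1).astype(int))
E
```

```text
43.0
e [-12 -11 -10  -9  -8  -7  -6  -5  -4  -3  -2  -1   0   1   2   3   4   5
   6   7   8   9  10  11  12]
-0.019 [117 109  97  94 108 107 113 114 114 134 151 147 145 146 140 111 120 120
 111 116 116 103 107 104 100]
-0.0155 [112 130 146 147 148 148 133 131 131 129 151 147 145 144 141 106 128 130
 124 147 146 146 147 140 130]
-0.012 [146 147 147 147 147 146 131 125 131 107 123 124 136 143 142 110 126 132
 113 145 145 145 146 145 145]
-0.0085 [146 145 146 146 145 143 117 101  99  65  62  60  85 106 111  98 116 134
 114 139 145 144 145 144 144]
45.0
e [-12 -11 -10  -9  -8  -7  -6  -5  -4  -3  -2  -1   0   1   2   3   4   5
   6   7   8   9  10  11  12]
-0.019 [117 108 104  95 103 111 107 113 119 119 145 150 147 146 146 128 111 120
 112 108 112 108  99 106 103]
-0.0155 [120 123 144 147 148 147 148 123 137 124 143 150 145 145 144 128 110 134
 119 139 146 146 147 147 126]
-0.012 [146 147 146 147 146 146 141 120 135 111 117 124 130 143 143 123 115 134
 118 134 146 145 145 145 145]
-0.0085 [146 145 146 145 144 139 120  95 101  68  60  60  75 104 111 105 111 134
 120 133 145 144 144 144 144]
47.0
e [-12 -11 -10  -9  -8  -7  -6  -5  -4  -3  -2  -1   0   1   2   3   4   5
   6   7   8   9  10  11  12]
-0.019 [115 105 105 102  95 113 114 113 118 119 128 150 148 146 146 145 112 114
 115 107 105 110  98 101 107]
-0.0155 [126 129 137 147 148 148 148 132 131 131 129 151 146 145 145 141 106 128
 130 125 147 146 146 146 134]
-0.012 [146 146 146 147 147 146 145 121 134 119 108 122 124 141 144 135 108 132
 129 121 146 146 146 146 145]
-0.0085 [146 146 146 145 144 136 121  90 101  74  60  60  64 102 112 113 106 133
 126 126 145 145 144 145 144]
```

Emit:
apply_moves(deltas=[0, 0, 0.005, 0, 0.07, 0, 5, 0, 0, 0, 0, 0, 0, 5, 0, 0, 0, 0, 0, 0.1, 5, 0, 0, 0, 0, 0, 0.1, 5, 0, 0, 0, 0, 0, 0.1, 5, 0, 0, 0, 0, 0, 0, 5, 0, 0, 0, 0, 0, 0, 5, 0, 0, 0, 0, 0, 0, 5])

```text
t: 22.18
tool_pos: [0.4828, 0.0988, 0.039]
eef_rot: [0.0, -0.384, 0.923, 0.0]
ft_force: [-0.7, -0.4, -1.2]
gripper_width: 0.0152
grip_force: 78.3
```

Emit:
apply_moves(deltas=[0, 0, 0, 0, 0, 0.07, 5, 0, 0, 0, 0, 0, 0.07, 5, 0, 0, 0, 0, 0, 0, 5, 0, 0, 0, 0, 0, 0, 5, 0, 0, 0, 0, 0, 0, 5, 0, 0, 0, 0, 0, 0, 5, 0, 0, 0, 0, 0, 0, 5, 0, 0, 0, 0, 0, 0, 5])

```text
t: 22.85
tool_pos: [0.4829, 0.0987, 0.0349]
eef_rot: [0.0, -0.384, 0.923, 0.0]
ft_force: [-1.1, 0.1, -0.2]
gripper_width: 0.0144
grip_force: 78.3
```

It's sliding in without force. Continuing down to the bottom.

Emit:
apply_moves(deltas=[0, 0, 0, 0, 0, 0.07, 5, 0, 0, 0, 0, 0, 0.05, 5, 0, 0, 0, 0, 0, 0.03, 5, 0, 0, 0, 0, 0, 0, 5, 0, 0, 0, 0, 0, 0, 5, 0, 0, 0, 0, 0, 0, 5, 0, 0, 0, 0, 0, 0, 5, 0, 0, 0, 0, 0, 0, 5])

```text
t: 23.52
tool_pos: [0.4835, 0.0991, 0.032]
eef_rot: [0.0, -0.385, 0.923, -0.0]
ft_force: [-2.4, -0.3, 9.9]
gripper_width: 0.0151
grip_force: 79.9
```

Emit:
apply_moves(deltas=[0, 0, 0, 0, 0, 0.03, 5, 0, 0, 0, 0, 0, 0.02, 5, 0, 0, 0.06, 0, 0, 0, 5, 0, 0, 0.06, 0, 0, 0, 5, 0, 0, 0.06, 0, 0, 0, 5, 0, 0, 0.06, 0, 0, 0, 5, 0, 0, 0.06, 0, 0, 0, 5, 0, 0, 0, 0, 0, 0, 5])

```text
t: 24.18
tool_pos: [0.4853, 0.0998, 0.0318]
eef_rot: [0.002, -0.242, 0.97, -0.0]
ft_force: [-2.8, -1.1, 15.7]
gripper_width: 0.015
grip_force: 80.2
```

```bash
cat > bub.py <<'E'
from h import *
from go import go
def patch(n,c,yaw,Z):
    p,d,C=snap(n); K,R,t=C; a=np.radians(yaw); T=np.array([np.cos(a),np.sin(a)]); Nn=np.array([-T[1],T[0]])
    s=np.arange(-100,100.1,.5)/1000; e=np.arange(-25,25.1,.5)/1000; S,E=np.meshgrid(s,e)
    X=np.array(c)+S[...,None]*T+E[...,None]*Nn
    q=np.concatenate([X,np.full(X.shape[:2]+(1,),Z)],-1)@R.T+t
    return cv2.remap(p,(q[...,0]/q[...,2]*K[0,0]+K[0,2]).astype(np.float32),(q[...,1]/q[...,2]*K[1,1]+K[1,2]).astype(np.float32),cv2.INTER_LINEAR),s*1000,e*1000
def bub(n,c=(.4738,-.0605),yaw=86.35,Z=.079):
    im,s,e=patch(n,c,yaw,Z); hsv=cv2.cvtColor(im,cv2.COLOR_RGB2HSV)
    g=((hsv[...,0]>28)&(hsv[...,0]<50)&(hsv[...,1]>90)); r=np.argwhere(g&(abs(s)<40)[None,:])
    if len(r)<50: print(n,"no green",len(r)); return
    e0=np.median(e[r[:,0]]); lo,hi=np.percentile(s[r[:,1]],[1,99])
    row=np.abs(e-e0)<2; sat=hsv[row][:,:,1].mean(0); val=hsv[row][:,:,2].mean(0); k=(s>=lo-1)&(s<=hi+1)
    print(n,"e0",e0,"green",lo,hi,"mid",(lo+hi)/2)
    print(" s  ",s[k][::4].astype(int)); print(" sat",sat[k][::4].astype(int)); print(" val",val[k][::4].astype(int))
if __name__=="__main__":
    go(.483,.0988,.03,180)
    bub("side"); bub("top"); bub("wrist")
E
python3 bub.py
```

```text
now [0.4853 0.0998 0.0318] yaw -152.04 F [-2.8 -1.1 15.7] w 0.015 t 24.18 q7 1.15
shift first (units) [0.084 0.006 0.061]  turn [-0.001   0.0042  0.4879]  shift after turn [ 0.077 -0.034  0.061]
side e0 3.5 green -29.5 28.5 mid -0.5
 s   [-30 -28 -26 -24 -22 -20 -18 -16 -14 -12 -10  -8  -6  -4  -2   0   1   3
   5   7   9  11  13  15  17  19  21  23  25  27  29]
 sat [ 48 140 156 138  99  48  33  30  28  28  54 105 142 157 156 154 151 148
 148 148 144 146 150 152 155 154 153 155 157 148  70]
 val [ 67 123 196 228 233 232 232 229 221 210 221 227 228 228 229 229 230 230
 231 227 210 205 216 230 231 231 232 233 228 161 130]
top e0 -2.0 green -28.0 20.5 mid -3.75
 s   [-29 -27 -25 -23 -21 -19 -17 -15 -13 -11  -9  -7  -5  -3  -1   1   3   5
   7   9  11  13  15  17  19  21]
 sat [ 71 126 137 120  78  36  10   3   5   9  27  59 101 129 135 135 137 141
 140 136 130 124 119 111  97  65]
 val [121 164 202 228 233 237 243 246 244 240 237 236 236 236 236 236 236 235
 232 226 207 192 184 171 153 127]
wrist no green 0
```

The side view shows the bubble clearly, centred about -14.6 mm from the middle of the lines. Turning further.

Emit:
apply_moves(deltas=[0, 0, 0.08, 0, 0, 0, 5, 0, 0, 0.08, 0, 0, 0, 5, 0, 0, 0.08, 0, 0, 0, 5, 0, 0, 0.08, 0, 0, 0, 5, 0, 0, 0.08, 0, 0, 0, 5, 0, 0, 0.08, 0, 0, 0, 5, 0, 0, 0, 0, 0, 0, 5, 0, 0, 0, 0, 0, 0, 5])

```text
t: 25.0
tool_pos: [0.4857, 0.0992, 0.0318]
eef_rot: [0.002, -0.005, 1.0, -0.0]
ft_force: [-2.5, -2.2, 15.8]
gripper_width: 0.0151
grip_force: 80.3
```

Emit:
apply_moves(deltas=[0, 0, 0, 0, 0, 0, 5, 0, 0, 0, 0, 0, 0, 5, 0, 0, 0, 0, 0, 0, 5, 0, 0, 0, 0, 0, 0, 5, 0, 0, 0, 0, 0, 0, 5, 0, 0, 0, 0, 0, 0, 5, 0, 0, 0, 0, 0, 0, 5, 0, 0, 0, 0, 0, 0, 5])

```text
t: 25.67
tool_pos: [0.4857, 0.0993, 0.0318]
eef_rot: [0.002, -0.005, 1.0, -0.0]
ft_force: [-2.1, -2.5, 14.7]
gripper_width: 0.0154
grip_force: 80.4
```

```bash
sed -i 's/; bub("top"); bub("wrist")//' bub.py; python3 bub.py
```

```text
now [0.4857 0.0993 0.0318] yaw -179.46 F [-2.1 -2.5 14.7] w 0.0154 t 25.67 q7 0.74
shift first (units) [ 0.09  -0.015  0.059]  turn [-0.0005  0.0043  0.0095]  shift after turn [ 0.089 -0.016  0.06 ]
side e0 3.5 green -29.5 28.5 mid -0.5
 s   [-30 -28 -26 -24 -22 -20 -18 -16 -14 -12 -10  -8  -6  -4  -2   0   1   3
   5   7   9  11  13  15  17  19  21  23  25  27  29]
 sat [ 60 145 155 154 151 149 150 145 122  77  46  44  42  38  45  85 125 148
 151 149 144 144 148 152 153 155 155 156 158 143  62]
 val [ 73 134 199 228 231 230 230 226 215 200 218 227 231 232 231 228 228 230
 230 224 201 202 221 230 231 231 231 233 227 160 132]
```

Emit:
apply_moves(deltas=[0, 0, 0.07, 0, 0, 0, 5, 0, 0, 0.07, 0, 0, 0, 5, 0, 0, 0.07, 0, 0, 0, 5, 0, 0, 0.07, 0, 0, 0, 5, 0, 0, 0.07, 0, 0, 0, 5, 0, 0, 0.07, 0, 0, 0, 5, 0, 0, 0, 0, 0, 0, 5, 0, 0, 0, 0, 0, 0, 5])

```text
t: 26.38
tool_pos: [0.4857, 0.0983, 0.0318]
eef_rot: [0.002, 0.204, 0.979, -0.001]
ft_force: [-2.5, -3.4, 16.7]
gripper_width: 0.0153
grip_force: 80.4
```

Emit:
apply_moves(deltas=[0, 0, 0, 0, 0, 0, 5, 0, 0, 0, 0, 0, 0, 5, 0, 0, 0, 0, 0, 0, 5, 0, 0, 0, 0, 0, 0, 5, 0, 0, 0, 0, 0, 0, 5, 0, 0, 0, 0, 0, 0, 5, 0, 0, 0, 0, 0, 0, 5, 0, 0, 0, 0, 0, 0, 5])

```text
t: 27.05
tool_pos: [0.4857, 0.0983, 0.0318]
eef_rot: [0.002, 0.204, 0.979, -0.001]
ft_force: [-2.4, -4.3, 17.4]
gripper_width: 0.0152
grip_force: 80.4
```

Emit:
apply_moves(deltas=[0, 0, 0, 0, 0, 0, 5, 0, 0, 0, 0, 0, 0, 5, 0, 0, 0, 0, 0, 0, 5, 0, 0, 0, 0, 0, 0, 5, 0, 0, 0, 0, 0, 0, 5, 0, 0, 0, 0, 0, 0, 5, 0, 0, 0, 0, 0, 0, 5, 0, 0, 0, 0, 0, 0, 5])

```text
t: 27.72
tool_pos: [0.4857, 0.0983, 0.0318]
eef_rot: [0.002, 0.204, 0.979, -0.001]
ft_force: [-2.0, -3.4, 17.1]
gripper_width: 0.0149
grip_force: 80.4
```

```bash
python3 bub.py
```

```text
now [0.4857 0.0983 0.0318] yaw 156.47 F [-2.  -3.4 17.1] w 0.0149 t 27.72 q7 0.37
shift first (units) [ 0.09  -0.02   0.058]  turn [-0.0014  0.0044 -0.4108]  shift after turn [0.09  0.018 0.059]
side e0 3.5 green -30.439999999999998 28.0 mid -1.2199999999999989
 s   [-31 -29 -27 -25 -23 -21 -19 -17 -15 -13 -11  -9  -7  -5  -3  -1   1   3
   5   7   9  11  13  15  17  19  21  23  25  27  29]
 sat [ 88 144 154 154 153 151 151 151 151 153 136 100  63  41  37  31  34  56
 108 138 148 146 148 151 152 154 158 155 158 147  81]
 val [ 87 153 204 228 229 228 228 226 215 188 206 222 229 230 231 232 232 232
 231 226 211 200 221 228 230 230 229 233 223 171 123]
```

```bash
cat > bub2.py <<'E'
from bub import *
def meas(n="side"):
    im,s,e=patch(n,(.4738,-.0605),86.35,.079); hsv=cv2.cvtColor(im,cv2.COLOR_RGB2HSV).astype(float)
    row=np.abs(e-3.5)<2; sat=hsv[row][:,:,1].mean(0); val=hsv[row][:,:,2].mean(0)
    k=abs(s)<24; w=np.clip(150-sat,0,None)*k; w[w<25]=0; b=(w*s).sum()/w.sum()
    i=np.nonzero(k&(sat<95))[0]; L=[]
    for c in(-12,11):
        m=abs(s-c)<3.5; f=np.clip(226-val[m],0,None); L.append((f*s[m]).sum()/f.sum())
    print("bubble centroid",b.round(2),"edges mid",(s[i[0]]+s[i[-1]])/2,"lines",np.round(L,2),"mid",np.mean(L).round(2)); return b-np.mean(L)
if __name__=="__main__": print("off",[round(meas(),2) for _ in range(2)])
E
python3 bub2.py; python3 go.py .483 .0988 .03 150|head -1
```

```text
bubble centroid -1.99 edges mid -2.25 lines [-12.54  10.6 ] mid -0.97
bubble centroid -1.98 edges mid -2.25 lines [-12.52  10.57] mid -0.97
off [np.float64(-1.01), np.float64(-1.01)]
now [0.4857 0.0983 0.0318] yaw 156.47 F [-2.7 -4.1 17.6] w 0.0149 t 27.87 q7 0.37
```

Emit:
apply_moves(deltas=[0, 0, 0.045, 0, 0, 0.02, 5, 0, 0, 0.045, 0, 0, 0, 5, 0, 0, 0, 0, 0, 0, 5, 0, 0, 0, 0, 0, 0, 5, 0, 0, 0, 0, 0, 0, 5, 0, 0, 0, 0, 0, 0, 5, 0, 0, 0, 0, 0, 0, 5, 0, 0, 0, 0, 0, 0, 5])

```text
t: 28.53
tool_pos: [0.4858, 0.0982, 0.0317]
eef_rot: [0.002, 0.248, 0.969, -0.001]
ft_force: [-2.9, -4.5, 20.1]
gripper_width: 0.0151
grip_force: 81.0
```

Emit:
apply_moves(deltas=[0, 0, 0, 0, 0, 0, 5, 0, 0, 0, 0, 0, 0, 5, 0, 0, 0, 0, 0, 0, 5, 0, 0, 0, 0, 0, 0, 5, 0, 0, 0, 0, 0, 0, 5, 0, 0, 0, 0, 0, 0, 5, 0, 0, 0, 0, 0, 0, 5, 0, 0, 0, 0, 0, 0, 5])

```text
t: 29.2
tool_pos: [0.4858, 0.0982, 0.0317]
eef_rot: [0.002, 0.248, 0.969, -0.001]
ft_force: [-3.4, -3.7, 20.7]
gripper_width: 0.0152
grip_force: 81.0
```

Emit:
apply_moves(deltas=[0, 0, 0, 0, 0, 0, 5, 0, 0, 0, 0, 0, 0, 5, 0, 0, 0, 0, 0, 0, 5, 0, 0, 0, 0, 0, 0, 5, 0, 0, 0, 0, 0, 0, 5, 0, 0, 0, 0, 0, 0, 5, 0, 0, 0, 0, 0, 0, 5, 0, 0, 0, 0, 0, 0, 5])

```text
t: 29.87
tool_pos: [0.4858, 0.0982, 0.0316]
eef_rot: [0.002, 0.248, 0.969, -0.001]
ft_force: [-3.4, -4.0, 20.6]
gripper_width: 0.015
grip_force: 81.0
```

```bash
python3 bub2.py; python3 bub.py
```

```text
bubble centroid -0.73 edges mid -0.75 lines [-12.42  10.57] mid -0.93
bubble centroid -0.71 edges mid -0.75 lines [-12.48  10.58] mid -0.95
off [np.float64(0.2), np.float64(0.24)]
now [0.4858 0.0982 0.0317] yaw 151.31 F [-4.  -4.7 20. ] w 0.0148 t 29.97 q7 0.3
shift first (units) [ 0.093 -0.027  0.055]  turn [-0.0019  0.0047 -0.5007]  shift after turn [0.094 0.021 0.055]
side e0 3.5 green -30.5 28.0 mid -1.25
 s   [-31 -29 -27 -25 -23 -21 -19 -17 -15 -13 -11  -9  -7  -5  -3  -1   0   2
   4   6   8  10  12  14  16  18  20  22  24  26  28]
 sat [ 64 135 151 154 151 151 151 150 150 152 149 132  97  62  48  42  37  32
  65 107 140 148 148 149 150 153 156 156 159 153 106]
 val [ 85 134 193 227 229 228 228 227 221 202 206 220 227 230 230 231 231 233
 231 225 214 196 214 226 230 229 229 231 224 190 121]
```

The bubble is central to within about 0.3 mm. The key is on the slot floor, pressed with about 20 N and gripped. Handing in.

```bash
python3 -c "
from bench import ctrl; print(ctrl.hand_in())"
```

```text
the job is handed in; nothing more can be done
None
```

I handed the job in at about 30 s with the level lying on the board and let go, and the bubble central to within about 0.3 mm; the key is still gripped and pressed into the slot floor at about 20 N, and I did not re-check the mug, timer, lemon or board position in a final picture.

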